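# Set the jar under the dispenser and hold its gate open at the marker

## Task

Stand the small open glass jar upright on the round rubber pad under the dispenser's chute, its whole base on the pad, setting it down rather than dropping it, and let go of it. Then pull the dispenser's spring-return gate slide out by its upright paddle until the paddle is level with the brass marker clip on the bar beside it, and keep holding it there: the job finishes with the gripper still holding the slide at the clip. Leave the other things on the bench where they are.

Things in the scene. Friction and masses are not known exactly. Their poses are not given: they have to be found in the camera images.
- jar: small empty open glass jar, round, 90 mm tall, outside diameter 56 mm up to 72 mm height, then a neck of 51 mm diameter; wall 3.5 mm; about 0.16 kg. It starts standing upright on the bench. Origin: centre of its underside, z up its axis.
- tall_jar: bystander to leave alone: tall closed glass jar with a steel lid, 140 mm tall, 66 mm diameter, about 0.4 kg, standing on the bench; it and the small jar may swap places. Origin: centre of its underside.
- cobek: bystander to leave alone: wide shallow clay mortar dish, 170 mm diameter, 45 mm tall, on the bench. Origin: centre of its underside.
- bowl: bystander to leave alone: stainless steel bowl, 130 mm diameter, 50 mm tall, on the bench. Origin: centre of its underside.
- ulekan: bystander to leave alone: bent stone pestle lying on the bench, about 120 mm long, 32 mm thick. Origin: near its middle, on the bench.
- dispenser: steel dry-goods dispenser fixed to the bench, place and yaw vary. Origin: on the bench under the middle of its front face; its -x axis points out of the front (the pull direction, roughly world +y), z up. In its frame, mm: foot plate x -125 to 160, y -100 to 100, 9 thick; housing x 0 to 160, same y, up to z 125; hopper on top x 37 to 163, up to z 262.
- pad (a point): centre of the top of the round rubber pad on the foot plate, 80 mm diameter, 3 mm thick, its top 12 mm above the bench, 75 mm out from the housing's front face. Same axes as the dispenser.
- paddle (a point): grasp point of the gate slide's upright black paddle, in the middle of its thickness (8 mm along the pull) and width (44 mm across), 150 mm above the bench; top 15 mm above it, bottom 51 mm below. Shut, it stands 45 mm out of the front face; free space of 75 mm before and behind it at this height, so it can be pinched front to back from above. Axes as the dispenser; it is pulled to -x.
- gate (a joint): how far the gate slide is pulled out, m: 0 shut, 0.080 at its end stop (always well past the clip). A spring pulls it shut with about 2.7 N at 0 plus 0.9 N for each 10 mm pulled. Its slide bar (14 mm wide, 10 mm high) joins the paddle 45 mm below the grasp point; the clip's fixed bar (8 mm wide, 95 to 105 mm above the bench) sticks out 115 mm from the front face.
- clip: brass marker clip on a bar beside the paddle's path, 6 mm thick along the pull, 20 mm across, top 120 mm above the bench; 36 mm to the side of the paddle's middle, 30 to 55 mm farther out than the shut paddle, varying. Origin: mid thickness, 100 mm above the bench. Axes as the dispenser; the slide is at the mark when the middles of paddle and clip have the same x along these axes.
- chute (a point): middle of the lip of the chute above the pad, 103 mm above the bench. The chute is 50 mm wide with 12 mm side rims (113 mm high at the lip) and rises to the housing's face 43 mm behind (rims 138 mm high there). It lies on the housing side of the pad, so the jar can be lowered from straight above if the fingers are beside it along the dispenser's y. Same axes as the dispenser.
Mind the look-alikes: they are no part of the job. Leave any blue, orange or red look-alike of the jar alone.

How it is judged:
By the outcome, as a careful person would: the job done as asked, in the order asked, and still so for the second after the job is handed in, while the arm keeps its last pose, push and grip.
It also fails if it takes over 54 s, if anything falls off the work surface, if the arm or the gripper's body presses on something with over 40 N, if the wrist force passes 120 N, or if a joint passes its speed limit or range.

## Robot

A 6-joint arm with a two-finger parallel gripper is mounted at the origin on the work surface. World frame = base frame: x ahead of the robot, y to its left, z up, the work surface at z = 0. Lengths are in mm, angles in rad, forces in N, time in s.
With the tool pointing down it reaches from about 350 to 950 mm from the base axis. Payload 17.4 kg.
Tool frame: the origin (TCP) lies midway between the tips of the shut fingers; the grasp point (between the pads) lies 19 mm behind it; z points along the fingers, y is the line along which they close (so a half turn about z gives the same grasp; the last joint's range is limited). The gripper opens to 93 mm and grips with 3 to 60 N. Pads are 15 mm wide; open, the fingers measure 128 mm over their backs; the gripper's body (75 mm by 188 mm) begins 65 mm behind the grasp point.
Start: joints at [1.234, 0.116, 1.442, -0, 1.584, -0.038], TCP at [198.71, 645.094, 218.646] pointing down, gripper open.
Joint ranges: [-2.83, 2.83], [-0.83, 2.19], [0.07, 2.5], [-1.14, 4.28], [0.01, 3], [-2.97, 2.97]. Speed limits (rad/s): [1.89, 1.89, 2.22, 3.14, 3.14, 3.14].

## Interface

Orientations are given as [roll, pitch, yaw] about the fixed x, y, z axes, in that order (R = Rz(yaw) Ry(pitch) Rx(roll)).
In Python, from workcell import bot, effector, optics, finish_job, monitor gives the robot as it stands. The module is installed in compiled form; this text tells all that it offers. Calls block until the motion is done:
- bot.movep(position, orientation): joint-space move of the TCP to a pose.
- bot.movel(position, rot=None, velocity=150, stop_force=None): straight line of the TCP; rot=None keeps the orientation; velocity is the mean speed in mm/s. With stop_force (N) it stops when the force on the tool has changed by that much, and returns True; else False.
- bot.goto_joints(angles): joint-space move.
- effector.gripper_open() and effector.grasp(grip_force=None): open the fingers fully, or close them until they stop; grip_force is the grip in N (None keeps the last).
- bot.hold(seconds).
- bot.inverse_kinematics(position, orientation): joint angles nearest the present ones, or None.
- optics.grab_frame(name): name is "side" or "top" or "wrist"; returns a dict with "color" (384x512x3 uint8, blue, green, red), "K" (3x3 intrinsics, pixels), "k1" (the pictures are not rectified: a ray, as slopes to the right and down, at radius r is drawn at 1 + k1 r^2 times it, then the intrinsics apply), "origin" and "attitude" of the camera in the world. Camera axes: x right, y up, looking along -z (the intrinsics and any distortion apply to the point x, -y, -z); pixel columns grow to the right and rows downward; lengths in mm; the calibration is good to about 2 mm. A picture is of the moment at which its call begins. There is no depth.
A pose or a line that the arm cannot do raises bot.Unreachable and nothing moves.
- finish_job(): hands the job in; it is judged then, once.
Readings, each from a call of its own:
- monitor.get_time_s(): time.
- monitor.get_joints(): joint angles.
- monitor.get_joint_velocities(): joint speeds.
- monitor.get_joint_efforts(): joint torques, N m.
- monitor.get_position(): TCP position.
- monitor.get_orientation(): TCP orientation.
- monitor.get_wrist_force(): force on the tool from outside, world axes, zero at the start.
- monitor.get_moment(): the same for the moment, N m.
- monitor.get_finger_gap(): finger opening in mm.
- monitor.get_finger_force(): force on a finger pad.
Only numpy, scipy, OpenCV 4.12 (cv2) and the standard library are available. Lean on these libraries where they do the work, as an engineer would, in place of code of your own. Each camera call takes 0.05 s, during which the arm holds its last target. There are 200 camera calls.

## Working session

There is one attempt and no reset: what is moved stays moved. The work goes in short steps, each a Python script; the robot and the scene stay as the last script left them, time stands still between calls to the robot, and variables do not carry over. Pictures are saved under pics/ and viewed, at most 10 in all, crops included, and the job is handed in when it is done.

```bash
mkdir -p pics
cat > h.py <<'E'
import numpy as np, cv2
from workcell import bot, effector, optics, finish_job, monitor
def snap(name, fn=None):
    f=optics.grab_frame(name)
    if fn: cv2.imwrite('pics/'+fn, f['color'])
    return f
def att(f):
    a=np.array(f['attitude'],float)
    if a.shape==(3,3): return a
    from scipy.spatial.transform import Rotation as R
    return R.from_euler('xyz',a).as_matrix()
def ray(f,u,v):
    K=np.array(f['K'],float)
    xd=np.array([(u-K[0,2])/K[0,0],(v-K[1,2])/K[1,1]]); x=xd.copy()
    for _ in range(30): x=xd/(1+f['k1']*(x@x))
    d=att(f)@np.array([x[0],-x[1],-1.]); return np.array(f['origin'],float),d
def onz(f,u,v,z):
    o,d=ray(f,u,v); return o+d*(z-o[2])/d[2]
def proj(f,p):
    q=att(f).T@(np.array(p,float)-np.array(f['origin'],float)); x=np.array([q[0],-q[1]])/-q[2]
    x=x*(1+f['k1']*(x@x)); K=np.array(f['K'],float); return np.array([K[0,0]*x[0]+K[0,2],K[1,1]*x[1]+K[1,2]])
E
python3 - <<'E'
from h import *
import pickle
d={n:snap(n) for n in("side","top","wrist")}
pickle.dump(d,open('f0.pkl','wb'))
cv2.imwrite('pics/a_top.png',cv2.resize(d['top']['color'],(800,600),interpolation=cv2.INTER_CUBIC))
cv2.imwrite('pics/a_side.png',cv2.resize(d['side']['color'],(800,600),interpolation=cv2.INTER_CUBIC))
for n in d: print(n,d[n]['K'],d[n]['k1'],d[n]['origin'],d[n]['attitude'])
print(monitor.get_orientation(),monitor.get_time_s())
E
```

```text
side [[358.94421721   0.         260.0816534 ]
 [  0.         358.94421721 195.44215152]
 [  0.           0.           1.        ]] -0.0031023994086272857 [ 125.96776043 -555.0649785   546.78659383] [ 1.00335822  0.02021291 -0.61769896]
top [[416.83705981   0.         263.83704328]
 [  0.         416.83705981 194.10552403]
 [  0.           0.           1.        ]] -0.13420082917871445 [ 438.60096197   40.6586794  1043.75757493] [ 0.09824936 -0.02263992 -1.57399152]
wrist [[296.09445975   0.         260.16837485]
 [  0.         296.09445975 187.39220599]
 [  0.           0.           1.        ]] -0.05510303576085933 [119.93741694 670.48289648 384.50906544] [-0.30540364  0.00209406  1.27161309]
[-3.14073642e+00 -1.85411369e-05  2.84280005e+00] 0.15
```

View pics/a_top.png

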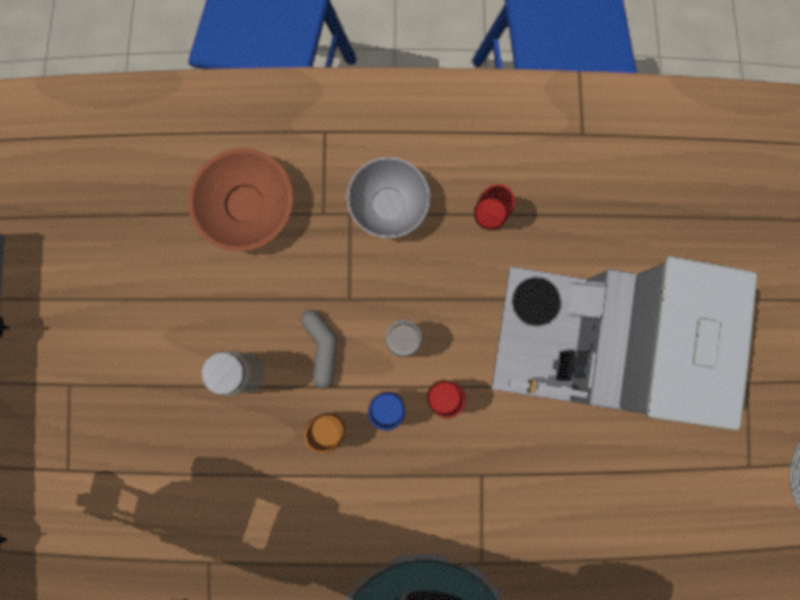

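View pics/a_side.png

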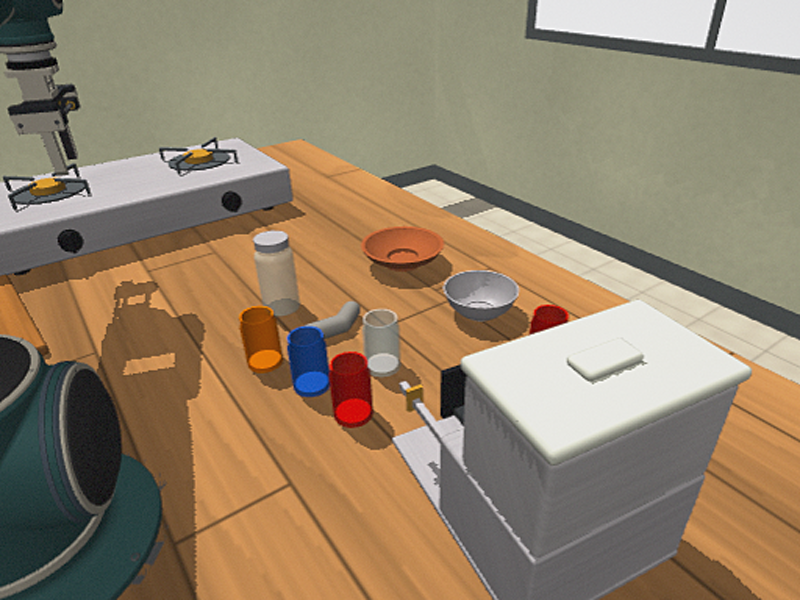

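Candidates for the jar (enlarged top picture): clear glass (404,338), red (446,399), blue (387,411), orange (325,432), red far (495,207), and tall lidded jar (225,373). The clear, open, small one at (404,338), in the side view (381,342), fits the description. I'll check it and the dispenser in close crops.

Run:
```python
import pickle,cv2
d=pickle.load(open('f0.pkl','rb'))
cv2.imwrite('pics/b_top.png',cv2.resize(d['top']['color'][160:280,240:400],(800,600),interpolation=cv2.INTER_CUBIC))
cv2.imwrite('pics/b_side.png',cv2.resize(d['side']['color'][180:300,200:360],(800,600),interpolation=cv2.INTER_CUBIC))
```

```text
(no output)
```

View pics/b_top.png

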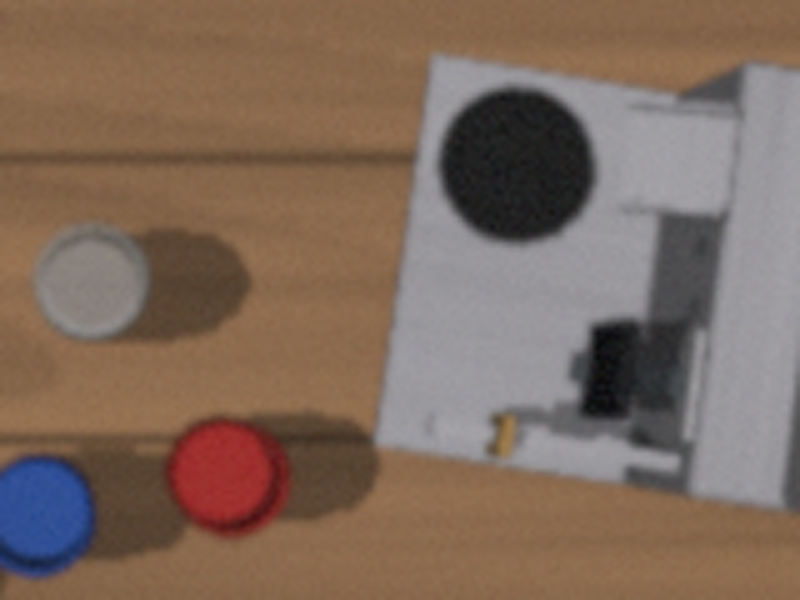

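View pics/b_side.png

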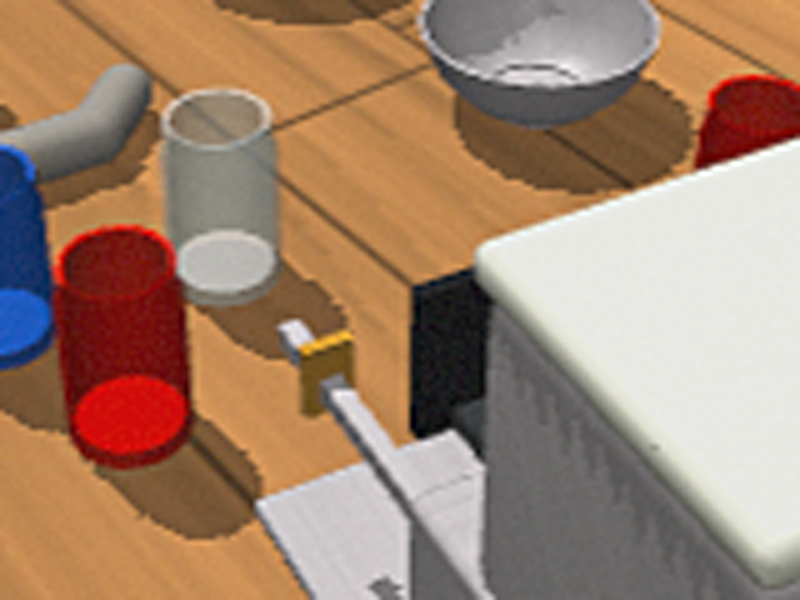

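Both crops confirm the clear open jar: rim centre at top crop (92,282) and side crop (217,118). The pad is at top crop (517,164), the paddle top's back corners at (640,322) and (631,418), and the clip top at (508,433). Foot front corners are at (432,55) and (378,442).

```bash
cat > fit.py <<'E'
from h import *
import pickle
from scipy.optimize import least_squares
d=pickle.load(open('f0.pkl','rb')); T,S=d['top'],d['side']
t=lambda a:(np.array(a)+.5)/5-.5+[240,160]
s=lambda a:(np.array(a)+.5)/5-.5+[200,180]
def W(p,q): 
    c,n=np.cos(p[2]),np.sin(p[2]); return np.array([p[0]+c*q[0]-n*q[1],p[1]+n*q[0]+c*q[1],q[2]])
obs=[(T,t((432,55)),lambda p:(-125,100,9)),(T,t((378,442)),lambda p:(-125,-100,9)),
(T,t((517,164)),lambda p:(-75,p[3],12)),
(T,t((640,322)),lambda p:(-41,p[4]+22,165)),(T,t((631,418)),lambda p:(-41,p[4]-22,165)),
(T,t((508,433)),lambda p:(-45-p[5],p[4]-36,120)),
(S,s((412,286)),lambda p:(-49,p[4]-22,165)),(S,s((412,435)),lambda p:(-49,p[4]-22,99)),
(S,s((328,346)),lambda p:(-45-p[5],p[4]-36,120)),(S,s((259,503)),lambda p:(-125,-100,9))]
f=lambda p:np.concatenate([proj(c,W(p,m(p)))-o for c,o,m in obs])
r=least_squares(f,[450,-250,-1.6,40,-40,40],x_scale=[10,10,.1,10,10,10],loss='soft_l1')
if __name__=='__main__':
    print(r.x.round(3)); print(f(r.x).reshape(-1,2).round(1).tolist())
    print('pad',W(r.x,(-75,r.x[3],12)),'paddle',W(r.x,(-45,r.x[4],150)))
    print('jar',onz(T,*t((92,282)),90),onz(S,*s((217,118)),90))
    print([onz(T,*(np.array(a)/1.5625),z).round(0)[:2].tolist() for a,z in(((446,399),90),((387,411),90),((225,373),140))])
    j=bot.inverse_kinematics
    for p in [(W(r.x,(-75,r.x[3],150))),W(r.x,(-45,r.x[4],131))]:
        for y in np.arange(-3.2,3.2,np.pi/2)+r.x[2]%(np.pi/2): print(y, j(p,[np.pi,0,y]))
E
python3 fit.py
```

```text
[ 485.512 -248.857   -1.721   48.182  -50.845   38.58 ]
[[-0.1, -1.2], [0.1, 0.3], [-0.0, -0.0], [1.4, -1.1], [0.6, 0.2], [0.4, 0.4], [-0.2, 0.2], [-0.6, -0.5], [-0.0, -0.7], [-0.6, -0.3]]
pad [ 544.36780618 -181.90610779   12.        ] paddle [ 441.96726796 -196.75996619  150.        ]
jar [482.2380965   32.28164703  90.        ] [483.18147711  31.37273616  90.        ]
[[392.0, -30.0], [375.0, 56.0], [431.0, 280.0]]
-1.7793085837065084 None
-0.2085122569116118 [-3.66937715e-01 -7.73720916e-02  1.74923196e+00 -4.44089210e-16
  1.46973278e+00  1.41237087e+00]
1.3622840698832848 [-0.36693771 -0.07737209  1.74923196  0.          1.46973278 -0.15842546]
2.9330803966781813 [-0.36693771 -0.07737209  1.74923196  0.          1.46973278 -1.72922178]
4.503876723473078 None
-1.7793085837065084 [-4.71581408e-01 -2.75577891e-01  1.95241662e+00 -4.44089210e-16
  1.46475392e+00  2.87852350e+00]
-0.2085122569116118 [-4.71581408e-01 -2.75577891e-01  1.95241662e+00 -4.44089210e-16
  1.46475392e+00  1.30772718e+00]
1.3622840698832848 [-0.47158141 -0.27557789  1.95241662  0.          1.46475392 -0.26306915]
2.9330803966781813 [-0.47158141 -0.27557789  1.95241662  0.          1.46475392 -1.83386548]
4.503876723473078 [-4.71581408e-01 -2.75577891e-01  1.95241662e+00 -4.44089210e-16
  1.46475392e+00  2.87852350e+00]
```

Run:
```python
from h import *
import pickle
from scipy.spatial.transform import Rotation as R
d=pickle.load(open('f0.pkl','rb'));S=d['side']
p=np.array([198.71,645.094,218.646]);M=R.from_euler('xyz',monitor.get_orientation()).as_matrix()
im=cv2.resize(S['color'][0:120,0:160],(800,600),interpolation=cv2.INTER_CUBIC)
for hx,hy,c in((37.5,94,(0,0,255)),(94,37.5,(255,0,0))):
    q=[]
    for a,b in((1,1),(1,-1),(-1,-1),(-1,1)):
        u=proj(S,p+M@[a*hx,b*hy,-84])
        q.append(u*5)
    print(np.round(q)); cv2.polylines(im,[np.int32(q)],True,c,1)
cv2.circle(im,tuple(int(v) for v in proj(S,p)*5),5,(0,255,0),-1)
W=d['wrist']['color']
cv2.imwrite('pics/c.png',np.vstack([im[200:600,:500],cv2.resize(W,(500,200))]) if 0 else np.hstack([im[:,:400],cv2.resize(W,(400,300))[np.arange(600)%300]]))
```

```text
[[130. 351.]
 [ 52. 433.]
 [213. 417.]
 [268. 339.]]
[[ -4. 383.]
 [-42. 417.]
 [344. 381.]
 [358. 350.]]
```

View pics/c.png

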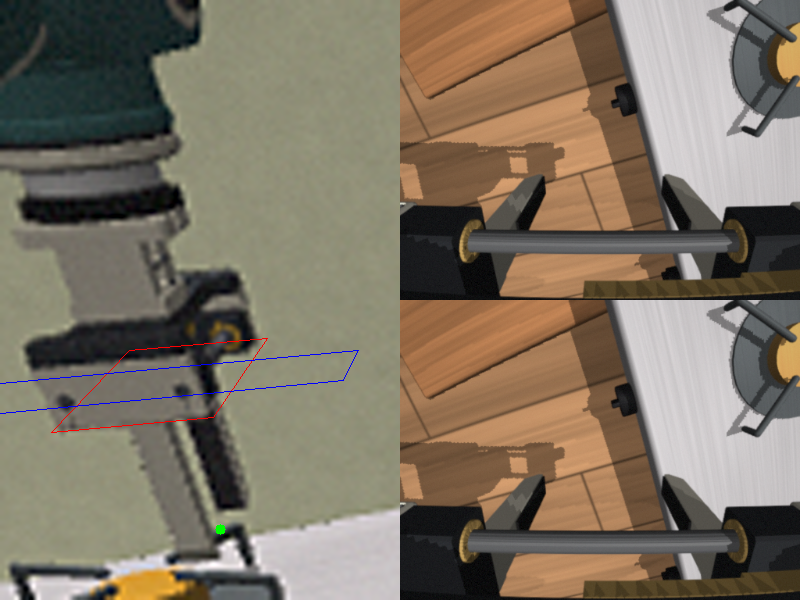

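The long side of the gripper body (188 mm) lies along the closing line (red outline matches). So:
- **Jar placing:** yaw the hand 20° so the body clears the paddle top.
- **Paddle pinch:** lower the hand centred about 30 mm in front of the shut paddle, so the body clears the hopper. Closing then draws the slide out.

Now the jar pick.

Run:
```python
from h import *
psi=1.4206-.35; o=[np.pi,0,psi]; J=[482.8,31.9]
bot.movep(J+[180],o)
f=snap('wrist'); 
import pickle; pickle.dump(f,open('f1.pkl','wb'))
im=f['color'].copy(); cv2.imwrite('pics/d.png',im)
print(proj(f,J+[90]),proj(f,J+[0]))
print(bot.movel(J+[39],velocity=120,stop_force=10))
effector.grasp(15); print(monitor.get_finger_gap(),monitor.get_finger_force(),monitor.get_position(),monitor.get_wrist_force(),monitor.get_time_s())
```

```text
[258.94143311 192.59032318] [259.22542065 168.78962026]
False
55.11757777392472 14.85819544844162 [482.92850998  31.87357862  39.11400664] [ 1.17144083 -0.12619255  0.53208954] 4.6167
```

View pics/d.png

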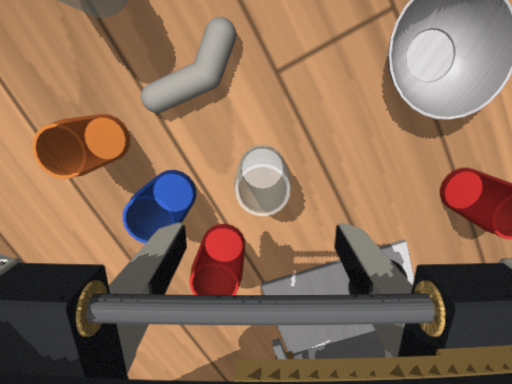

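The wrist picture shows the clear jar with its rim at (264,190), against a prediction of (259,193). The blue (160,205), red (219,258) and orange (80,147) ones are apart from it. The gap of 55 mm confirms the grasp, so I'll carry it to the pad.

Run:
```python
from fit import *
P=W(r.x,(-75,r.x[3],0))[:2].tolist(); J=[482.8,31.9]
bot.movel(J+[190],velocity=150)
bot.movel(P+[190],velocity=150)
print(monitor.get_finger_gap(),monitor.get_wrist_force())
bot.movel(P+[62],velocity=100,stop_force=12)
f=snap('top'); pickle.dump(f,open('f2.pkl','wb')); g=snap('side'); 
cv2.imwrite('pics/e.png',np.hstack([cv2.resize(f['color'][150:290,300:400],(400,560),interpolation=cv2.INTER_CUBIC),cv2.resize(snap('wrist')['color'],(400,560))]))
print(monitor.get_position(),monitor.get_wrist_force(),monitor.get_time_s(),P, proj(f,P+[12+11+90]),proj(f,P+[12]))
```

```text
55.13393705521099 [-0.41624541  0.60736019 -2.34589224]
[ 544.56216682 -181.98372184   62.49135601] [ 0.29489461  0.40957604 -1.87809547] 8.9917 [544.3678061820798, -181.9061077863396] [352.32452417 187.85960666] [342.98240265 192.3977509 ]
```

View pics/e.png

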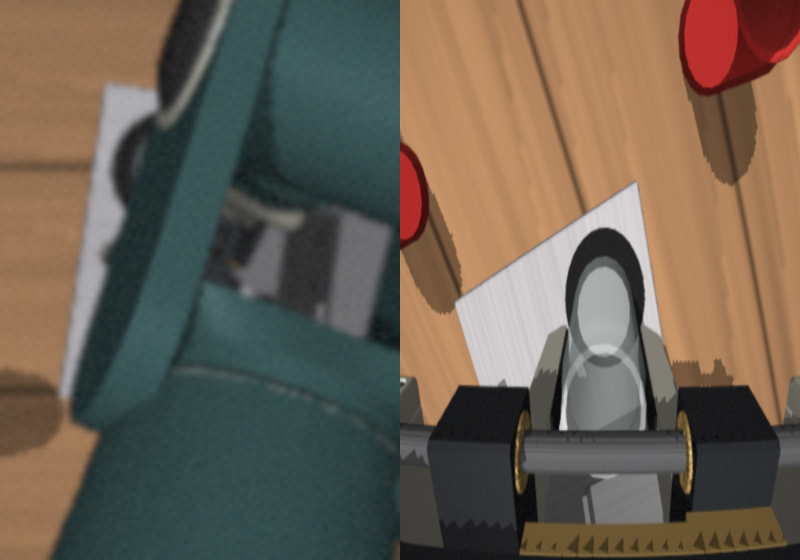

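In the wrist half, the jar base (604,300) sits centred on the black pad (605, front edge 228), still about 11 mm up. I'll set it down and release.

Run:
```python
from fit import *
P=W(r.x,(-75,r.x[3],0))[:2].tolist()
print(bot.movel(P+[48],velocity=12,stop_force=3)); print(monitor.get_position(),monitor.get_wrist_force(),monitor.get_time_s())
effector.gripper_open(); bot.hold(.2)
bot.movel(P+[190],velocity=120)
o=[np.pi,0,r.x[2]+1.5*np.pi]
A=W(r.x,(-75,r.x[4],0))[:2].tolist()
print(bot.inverse_kinematics(A+[240],o))
bot.movel(P[:2]+[240]); bot.movep(A+[240],o)
f=snap('wrist'); t_=snap('top'); pickle.dump((f,t_),open('f3.pkl','wb'))
g=lambda p:proj(f,W(r.x,p)).round(1).tolist()
print('paddle top corners',[g((-45+a,r.x[4]+b,165)) for a in(-4,4) for b in(-22,22)],'clip',g((-45-r.x[5],r.x[4]-36,120)),monitor.get_time_s())
cv2.imwrite('pics/g.png',cv2.resize(f['color'],(800,600),interpolation=cv2.INTER_CUBIC))
```

```text
True
[ 544.36249947 -181.90863187   51.00706922] [ 0.53070048 -0.50424961  5.01648748] 9.85
[-0.41165508 -0.32979511  1.81835189  0.          1.65303588 -1.83234649]
paddle top corners [[228.5, 169.9], [230.1, 218.3], [218.9, 169.9], [221.1, 218.3]] clip [268.4, 144.6] 14.4583
```

View pics/g.png

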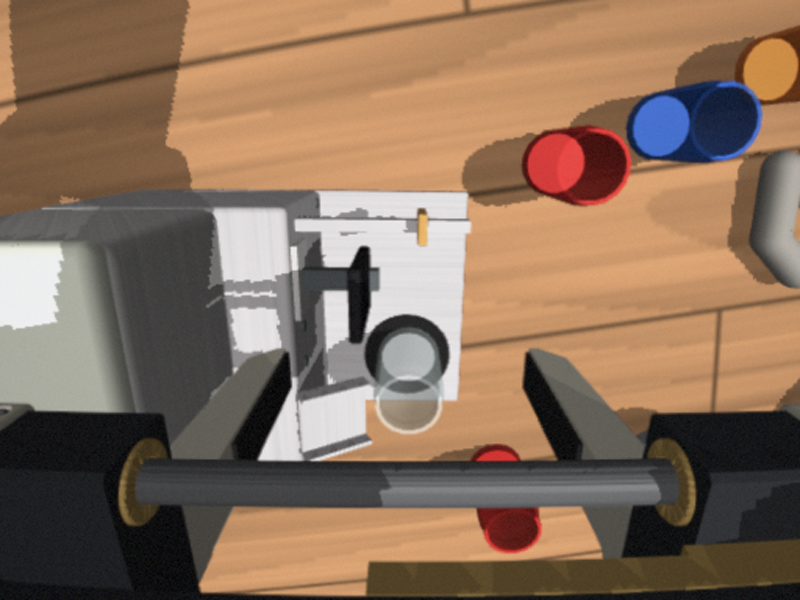

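The jar stands upright on the pad, base (408,355) inside the black disc. The paddle is at (358,295) and the clip at (422,227), close to prediction. Next: lower with the back finger behind the paddle, close, and pull.

Run:
```python
from fit import *
A=W(r.x,(-75,r.x[4],0))[:2].tolist()
print(bot.movel(A+[131],velocity=100,stop_force=8))
effector.grasp(40); print(monitor.get_finger_gap(),monitor.get_finger_force(),monitor.get_wrist_force())
B=W(r.x,(-45-r.x[5],r.x[4],0))[:2].tolist()
print(bot.movel(B+[131],velocity=20)); bot.hold(.3)
print(monitor.get_finger_gap(),monitor.get_finger_force(),monitor.get_wrist_force(),monitor.get_position(),B,monitor.get_time_s())
f=snap('wrist'); t_=snap('top'); s_=snap('side');pickle.dump((f,t_,s_),open('f4.pkl','wb'))
g=lambda p:proj(f,W(r.x,p)).round(1).tolist()
x=-45-r.x[5]
print('paddle -y edge',[g((x+a,r.x[4]-22,z)) for a in(-4,4) for z in(165,120,99)],'clip',[g((x+a,r.x[4]-36+b,120)) for a in (-3,3) for b in (-10,10)])
c=f['color'][90:240,180:380]
cv2.imwrite('pics/i.png',cv2.resize(c,(800,600),interpolation=cv2.INTER_CUBIC))
```

```text
False
8.14328252476035 39.95576620101929 [ 4.10501341 -5.93009562 -1.26990019]
False
7.771673317593038 39.955124258995056 [ 4.66898845 -6.21119889 -1.40901521] [ 448.10206004 -158.97944044  131.11729881] [447.7366344369889, -158.61350959840345] 17.85
paddle -y edge [[267.5, 223.4], [265.9, 193.7], [265.4, 184.1], [251.1, 223.4], [253.3, 193.7], [254.0, 184.1]] clip [[264.5, 156.4], [264.4, 187.7], [254.6, 156.4], [254.8, 187.7]]
```

View pics/i.png

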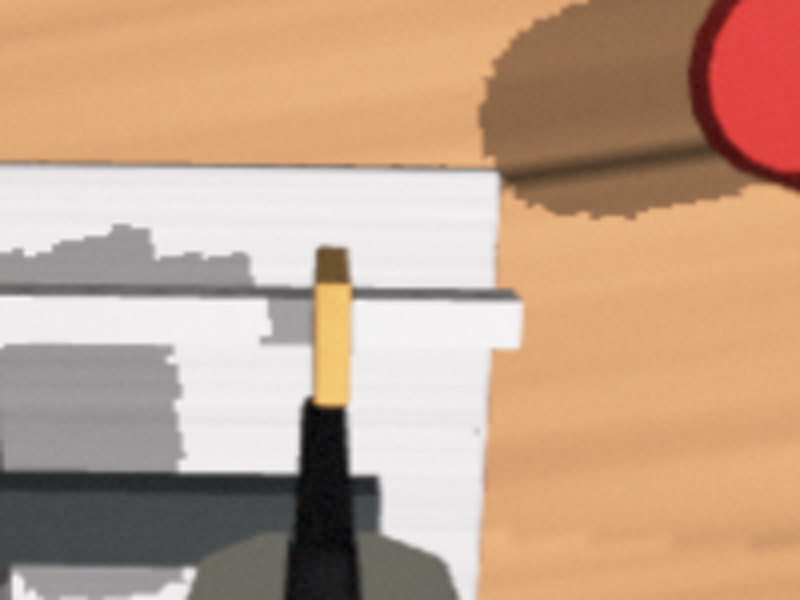

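The clip's top spans columns 314–351 (centre 332) in the crop. The paddle's near face at about the same height spans 304–345 (centre 325), so the paddle is about 1.2 mm short of the clip. I'll correct that, and check the yaw from the foot plate edge.

Run:
```python
from fit import *
f=pickle.load(open('f4.pkl','rb'))[0]
a,b=onz(f,305,132.5,9),onz(f,300,237.5,9); v=b-a; print('yaw from edge',np.arctan2(-v[0],v[1]),'fit',r.x[2],a,W(r.x,(-125,-100,9)))
B=W(r.x,(-45-r.x[5]-1.2-.3,r.x[4],0))[:2].tolist()
bot.movel(B+[131],velocity=10); bot.hold(.4)
print(monitor.get_finger_gap(),monitor.get_wrist_force(),monitor.get_position(),B,monitor.get_time_s())
f=snap('wrist'); s_=snap('side'); pickle.dump((f,s_),open('f5.pkl','wb'))
x=-45-r.x[5]
q=cv2.resize(f['color'][150:240,230:290],(400,600),interpolation=cv2.INTER_CUBIC)
w=cv2.resize(f['color'][150:342,180:308],(400,600),interpolation=cv2.INTER_CUBIC)
cv2.imwrite('pics/j.png',np.hstack([q,w]))
```

```text
yaw from edge -1.7241634970988677 fit -1.7209012372963013 [ 407.97133883 -108.5015357     9.        ] [ 405.32883286 -110.30887795    9.        ]
7.50707832342236 [ 4.81137261 -6.84076549 -1.02258471] [ 448.3465832  -157.48025212  131.12845251] [447.9609472331698, -157.13037650610542] 18.7
```

View pics/j.png

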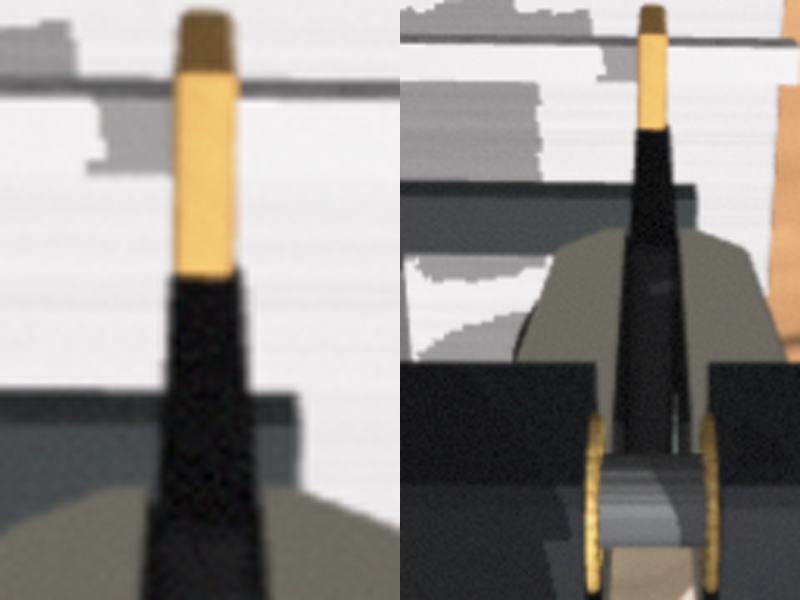

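The paddle centre (205) lines up with the clip centre (205.5) in the enlarged half, and the grip is firm. Handing in.

```bash
python3 -c "
from h import *
print(finish_job())"
```

```text
the job is handed in; nothing more can be done
None
```

The jar stands upright on the pad, set down and released, and the gripper is holding the gate slide with its paddle level with the brass clip, to within about 0.3 mm in the last picture. I handed the job in at about 19 s, and no verdict came back.

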